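Hang the steel electrode on the spring scale

TASK

Hang the stainless steel electrode disc by its stirrup in the dip of the spring scale's hook, gently enough that the scale never drops to its bottom stop. Let go and wait until it hangs still, ready to be read. Leave the brass disc and the green disc standing where they are.

Things in the scene. Friction and masses are not known exactly. Their poses are not given: they have to be found in the camera images.
- steel_disc: Silver-grey steel disc, 70 dia x 14 mm, 0.35-0.6 kg, lying flat; origin centre of its underside, z up. Upright stirrup fixed on it: two flat legs (12 mm along x) with outer faces at y = +-25 mm, inner +-20 mm, to z = 70 mm; grip from above across both legs, along y. A 6 mm round bar along y joins them, peaked in the middle: underside z = 79, top 85 mm. Its opening goes through along x.
- brass_disc: Yellow brass disc with the same steel stirrup; shape, size and axes as the steel disc, 0.5 kg. Bystander, stays where it is.
- green_disc: Dull green resin disc with the same steel stirrup; shape, size and axes as the steel disc, 0.16 kg. Bystander, stays where it is.
- hook_seat (a point): Lowest point of the dip, on top of the 8 mm hook rod of the spring scale; 185 mm high unloaded. z up; x from the hook's tip to the column: tip at x = -21 mm, 16 mm higher; behind, the rod rises 20 mm by x = 22 mm, then level to x = 120 mm (column). Stirrup goes over the tip from -x. Slides on a 250 N/m spring, 13-23 mm under the steel disc, stop at 55 mm; bobs 1-2 s. Foot 12 mm high.

How it is judged:
On the way, in this order (a step that is already met when the one before it is completed fails the run):
1. the steel disc is lifted well clear of the bench (height (world z) of steel_disc above 0.04 m), for 0.1 s.
2. the steel disc hangs on the scale's hook, let go (distance of hook_seat from where it was at the start of the episode above 0.008 m and horizontal distance between steel_disc and hook_seat below 0.03 m and contact force between the fingers and steel_disc below 0.2 N), for 0.2 s.
At the end, for the whole second after the job is handed in: The steel disc hangs by its stirrup in the dip of the scale's hook: its centre within 20 mm of straight below the dip and its underside 65 to 95 mm below it, level within 0.2 rad, the hook drawn down 8 to 35 mm by the weight, and the disc at rest (under 20 mm/s and 0.3 rad/s) (distance of hook_seat from where it was at the start of the episode between 0.008 and 0.035 m and horizontal distance between steel_disc and hook_seat below 0.02 m and z of steel_disc in the frame of hook_seat between -0.095 and -0.065 m and angle between steel_disc's own z axis and vertical below 0.2 rad and linear speed of steel_disc below 0.02 m/s and angular speed of steel_disc below 0.3 rad/s); the robot touches nothing.
It fails at once if the scale drops (nearly) to its bottom stop (distance of hook_seat from where it was at the start of the episode above 0.05 m).
It fails at once if the brass disc is moved by more than 20 mm or tipped (distance of brass_disc from where it was at the start of the episode above 0.02 m or angle between brass_disc's own z axis and vertical above 0.3 rad).
It fails at once if the green disc is moved by more than 20 mm or tipped (distance of green_disc from where it was at the start of the episode above 0.02 m or angle between green_disc's own z axis and vertical above 0.3 rad).
It also fails if it takes over 42 s, if anything falls off the work surface, if the arm or the gripper's body presses on something with over 40 N, if the wrist force passes 120 N, or if a joint passes its speed limit or range.

ROBOT

A 6-joint arm with a two-finger parallel gripper is mounted at the origin on the work surface. World frame = base frame: x ahead of the robot, y to its left, z up, the work surface at z = 0. Lengths are in m, angles in rad, forces in N, time in s.
With the tool pointing down it reaches from about 0.275 to 0.825 m from the base axis. Payload 4.9 kg.
Tool frame: the origin (TCP) lies midway between the tips of the shut fingers; the grasp point (between the pads) lies 19 mm behind it (manip.grip_depth is the distance from the TCP to the grasp point, in m); z points along the fingers, y is the line along which they close (so a half turn about z gives the same grasp; the last joint's range is limited). The gripper opens to 85 mm and grips with 20 to 120 N. Pads are 22 mm wide; open, the fingers measure 114 mm over their backs; the gripper's body (76 mm by 85 mm) begins 54 mm behind the grasp point. The pads swing forward as they close: fully open they stand 13 mm farther back than shut.
Start: joints at [1.152, 0.326, -0.193, 1.052, 0, 1.437], TCP at [0.155, 0.528, 0.231] pointing down, gripper open.
Joint ranges: [-2.65, 2.65], [-0.97, 1.79], [-1.3, 1.35], [-1.93, 2.1], [-1.47, 1.37], [-3.14, 3.14]. Speed limits (rad/s): [2.57, 2.57, 3.14, 3.14, 3.14, 3.14].

INTERFACE

Orientations are given as a unit quaternion [x, y, z, w].
In Python, from workcell import status, viewer, manip gives the robot as it stands. The module is installed in compiled form; this text tells all that it offers.
- The arm moves only by the tool drive_tool, never from a script. Its argument "increments" is a list of rows, each a list of 3 entries, a list of its own where there are three numbers: the shift along the tool's x, y, z in mm, then the turn, a rotation vector about the tool's x, y, z in units of 10 degrees (1.0 is 10 degrees), then the opening in per cent of the stroke, from 0 (shut) to 100 (fully open). In form: [[[x, y, z], [rx, ry, rz], fingers], ...]. A call has exactly 8 rows; each row shifts and turns the commanded pose from where the row before left it, along the tool's axes as they then stand; what a row does not reach is not made up. A row lasts 1/8 s, in which the tool goes at most 62.5 mm and 10.7 degrees, less where a joint would pass 70% of its speed; a pose out of reach is approached as far as the arm can. A call with a gripper value outside its range is refused whole. The fingers move at their own pace and stop on an object; the grip force is fixed at half the most. Time passes only in rows, so rows that do not move let the fingers close, or fill a call up. It gives the time, the measured TCP pose, the force, the opening and the grip force at its end, in the units of the state.
- status.read_state(): the state, without advancing time (a new reading comes with each control period).
- viewer.get_image(name): name is "scene" or "top"; returns a dict with "pixels" (420x560x3 uint8, red, green, blue), "mtx" (3x3 intrinsics, pixels), "T" (4x4, takes a point from camera to world coordinates). Camera axes: x right, y down, z forward; pixel columns grow to the right and rows downward; lengths in m; the calibration is good to about 2 mm. A picture is of the moment at which its call begins. There is no depth.
- manip.job_done(): hands the job in; it is judged then, once.
The state is a dict: "time": time; "qpos": joint angles; "dq": joint speeds; "joint_torque": joint torques, N m; "position": TCP position; "orientation": TCP orientation; "contact_force": force on the tool from outside, world axes, zero at the start; "moment": the same for the moment, N m; "opening": finger opening in m; "finger_force": force on a finger pad.
Only numpy, scipy, OpenCV 4.12 (cv2) and the standard library are available. Lean on these libraries where they do the work, as an engineer would, in place of code of your own. Each camera call takes 0.05 s, during which the arm holds its last target. There are 200 camera calls.

## Working session

There is one attempt and no reset: what is moved stays moved. The work goes in short steps, Python scripts to look and compute and a tool call to move; the robot and the scene stay as the last step left them, time stands still between calls to the robot, and variables do not carry over. Pictures are saved under pics/ and viewed, at most 13 in all, crops included, and the job is handed in when it is done.

Besides the shell and the picture viewer there is one more tool, called after "Request:" by a JSON object that holds its "fn" and its "kwargs", one argument or row to a line. drive_tool: Moves the arm, as the interface text tells. Its arguments: {"type":"object","properties":{"increments":{"type":"array","items":{"type":"array"}}},"required":["increments"]}

```bash
mkdir -p pics
cat > h.py <<'E'
import numpy as np, cv2
from workcell import status, viewer, manip
def grab(n,f):
    d=viewer.get_image(n); cv2.imwrite('pics/'+f+'.png',d['pixels'][:,:,::-1]); np.savez('pics/'+f+'.npz',**{k:d[k] for k in('pixels','mtx','T')}); return d
def load(f): return dict(np.load('pics/'+f+'.npz'))
def ray(d,u,v):
    T=d['T']; r=T[:3,:3]@np.linalg.solve(d['mtx'],[u,v,1.]); return T[:3,3],r/np.linalg.norm(r)
def plane(d,u,v,z):
    o,r=ray(d,u,v); return o+r*(z-o[2])/r[2]
def tri(a,ua,b,ub):
    o1,r1=ray(a,*ua);o2,r2=ray(b,*ub)
    s=np.linalg.lstsq(np.c_[r1,-r2],o2-o1,rcond=None)[0]
    p,q=o1+s[0]*r1,o2+s[1]*r2; return (p+q)/2,np.linalg.norm(p-q)
def proj(d,p):
    T=d['T']; c=d['mtx']@(T[:3,:3].T@(np.array(p)-T[:3,3])); return c[:2]/c[2]
E
python3 -c "
from h import *
a=grab('top','t0');b=grab('scene','s0')
print(a['T'][:3,3],b['T'][:3,3]);print(status.read_state())
cv2.imwrite('pics/t0b.png',cv2.resize(cv2.imread('pics/t0.png'),(800,600),interpolation=cv2.INTER_CUBIC))
cv2.imwrite('pics/s0b.png',cv2.resize(cv2.imread('pics/s0.png'),(800,600),interpolation=cv2.INTER_CUBIC))"
```

```text
[0.38359603 0.05872999 0.99575569] [1.07561123 0.20717228 0.75200671]
{'time': 0.1, 'qpos': array([ 1.15181629e+00,  3.26821186e-01, -1.93463709e-01,  1.05202479e+00,
        2.37867583e-05,  1.43659597e+00]), 'dq': array([ 1.23826067e-03, -2.21389093e-03,  2.71239464e-03, -7.54888223e-05,
       -1.18612127e-03,  1.35746259e-04]), 'joint_torque': array([ 1.10841836e-04, -4.44240081e+01,  2.63038552e+01,  7.80379458e-03,
       -2.31412887e-04,  3.06610332e-06]), 'position': array([0.15429086, 0.52737794, 0.23061426]), 'orientation': array([ 1.41909142e-01,  9.89879398e-01, -7.24672059e-04, -2.18073162e-04]), 'contact_force': array([0.24991295, 1.03656303, 1.17152072]), 'moment': array([ 0.00056883,  0.00544557, -0.00371323]), 'finger_force': 0.0, 'opening': 0.0852572800747727}
```

View pics/t0b.png

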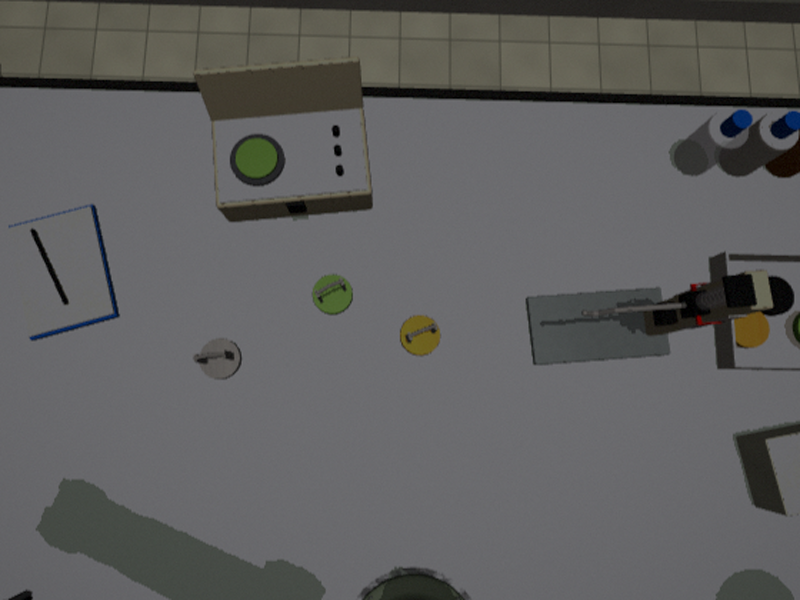

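View pics/s0b.png

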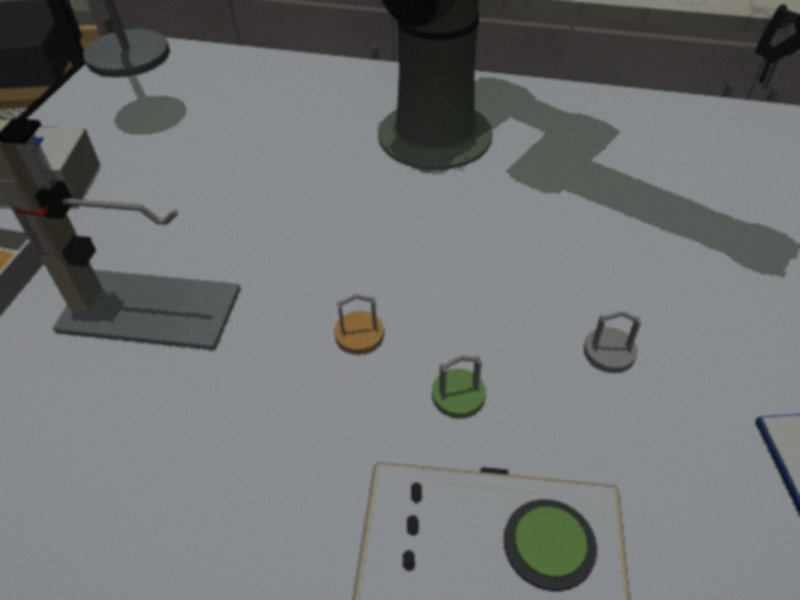

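Top view: steel disc near (220,358), green (332,294), brass (420,335), hook from tip (585,315) to column (690,305). Scene view: steel (611,345), hook tip (175,213), dip (163,221). Next I'll zoom in on the steel disc and the hook.

```bash
python3 -c "
from h import *
t=cv2.imread('pics/t0.png');s=cv2.imread('pics/s0.png')
# crops 50x37.5 -> 400x300 (x8); hook 80x60 x5
C=lambda i,x,y,w,h:cv2.resize(cv2.convertScaleAbs(i[y:y+h,x:x+w],alpha=1.4),(400,300),interpolation=cv2.INTER_CUBIC)
m=np.vstack([np.hstack([C(t,128,230,48,36),C(t,400,190,80,60)]),np.hstack([C(s,400,210,64,48),C(s,50,120,80,60)])])
cv2.imwrite('pics/m.png',m)"
```

```text
(no output)
```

View pics/m.png

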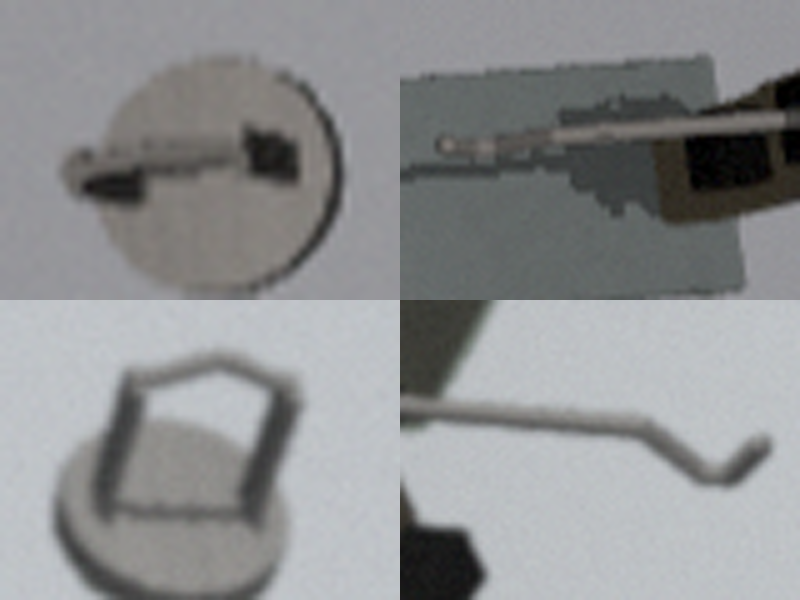

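```bash
python3 -c "
from h import *
np.set_printoptions(precision=4,suppress=True)
t=load('t0');s=load('s0')
print('disc',plane(t,153.8,251,.014))
A=tri(t,(137.4,249.6),s,(446.9,223.6));B=tri(t,(158,247.4),s,(420.8,222.3));P=tri(t,(147.8,248),s,(434.9,218.8))
print(A,B,P,'len',np.linalg.norm(A[0]-B[0]),'yaw of y',np.arctan2(*(A[0]-B[0])[[1,0]]))
tip=tri(t,(409,219),s,(123,148.4));sh=tri(t,(431,217),s,(98.4,145));dip=tri(t,(417.4,219.6),s,(112.4,155.6))
print('tip',tip,'sh',sh,'dip',dip)
r=[plane(t,431,217,.201),plane(t,470,214.4,.201)];d=r[1]-r[0];print(r,'yaw',np.arctan2(d[1],d[0]))
r=[plane(s,98.4,145,.201),plane(s,52,141.1,.201)];d=r[1]-r[0];print(r,'yaw',np.arctan2(d[1],d[0]))
print('dip planes',plane(s,112.4,155.6,.181))
# colored discs
for n,lo,hi in(('green',(35,90,60),(60,255,255)),('brass',(18,110,60),(32,255,255))):
  h=cv2.cvtColor(t['pixels'],cv2.COLOR_RGB2HSV);m=cv2.inRange(h,lo,hi)
  for c in cv2.findContours(m,0,2)[0]:
    if cv2.contourArea(c)>200: (u,v),ra=cv2.minEnclosingCircle(c);print(n,u,v,ra,plane(t,u,v,.014))
"
```

```text
disc [0.45   0.3361 0.014 ]
(array([0.4485, 0.3586, 0.0714]), np.float64(0.0022907408446869683)) (array([0.4545, 0.3123, 0.0699]), np.float64(0.0019602100623108093)) (array([0.4517, 0.3335, 0.0819]), np.float64(0.005031372022160876)) len 0.04676634911171461 yaw of y 1.6992638077214566
tip (array([ 0.5115, -0.2266,  0.197 ]), np.float64(0.0016886470511003754)) sh (array([ 0.5161, -0.2709,  0.2005]), np.float64(0.0011594580673014551)) dip (array([ 0.5139, -0.2517,  0.1772]), np.float64(0.0010778904440938968))
[array([ 0.5162, -0.2713,  0.201 ]), array([ 0.5232, -0.3517,  0.201 ])] yaw -1.484456895224221
[array([ 0.5167, -0.2697,  0.201 ]), array([ 0.525 , -0.3571,  0.201 ])] yaw -1.4750911756175975
dip planes [ 0.5176 -0.248   0.181 ]
green 232.2831268310547 205.46385192871094 13.727447509765625 [0.5666 0.1494 0.014 ]
green 179.0 110.0 14.560319900512695 [0.8149 0.2955 0.014 ]
brass 293.5833435058594 234.2708282470703 13.925378799438477 [ 0.4973 -0.0042  0.014 ]
brass 524.6867065429688 229.460693359375 13.59538459777832 [ 0.5204 -0.5846  0.014 ]
```

```bash
cat >> h.py <<'E'
from scipy.spatial.transform import Rotation as R
def down(yaw): # tool y at world angle yaw, z down
    y=np.array([np.cos(yaw),np.sin(yaw),0]);z=np.array([0,0,-1.]);return R.from_matrix(np.c_[np.cross(y,z),y,z])
def plan(p,yaw,n):
    s=status.read_state();c=np.array(s['position']);q=R.from_quat(s['orientation']);d=(np.array(p)-c)/n
    w=(q.inv()*down(yaw)).as_rotvec()/n
    print('n',n,'total mm',((np.array(p)-c)*1e3).round(1))
    for i in range(n):
        print((q.inv().apply(d)*1e3).round(1).tolist(),(w/np.radians(10)).round(2).tolist()); q=q*R.from_rotvec(w)
E
python3 -c "
from h import *
t=load('t0');s=load('s0')
print(tri(t,(540,206),s,(14,91)),tri(t,(516,205),s,(14,91)))
print([proj(t,(.451+dx,.336+dy,z)).round(1).tolist() for dx,dy,z in((-.003,.025,.07),(.003,-.025,.07),(0,0,.085))], [proj(s,(.451+dx,.336+dy,z)).round(1).tolist() for dx,dy,z in((-.003,.025,.07),(.003,-.025,.07),(0,0,.085))])
plan((.451,.336,.150),1.699,8)"
```

```text
(array([ 0.51684639, -0.4108247 ,  0.30066327]), np.float64(0.030357428763376867)) (array([ 0.52460997, -0.38495196,  0.30187915]), np.float64(0.0016996518636361647))
[[136.0, 249.9], [158.1, 247.7], [145.1, 248.3]] [[447.4, 224.2], [419.6, 222.0], [435.3, 217.7]]
n 8 total mm [ 296.7 -191.4  -80.6]
[-42.3, -12.5, 10.1] [-0.0, -0.0, -0.3]
[-41.6, -14.7, 10.1] [-0.0, -0.0, -0.3]
[-40.8, -16.8, 10.1] [-0.0, -0.0, -0.3]
[-39.9, -18.9, 10.1] [-0.0, -0.0, -0.3]
[-38.8, -20.9, 10.1] [-0.0, -0.0, -0.3]
[-37.7, -22.9, 10.1] [-0.0, -0.0, -0.3]
[-36.5, -24.8, 10.1] [-0.0, -0.0, -0.3]
[-35.2, -26.7, 10.1] [-0.0, -0.0, -0.3]
```

Request:
{"fn": "drive_tool", "kwargs": {
  "increments": [
    [[-42, -12.5, 10], [0, 0, -0.3], 100],
    [[-41.5, -14.7, 10], [0, 0, -0.3], 100],
    [[-41, -17, 10], [0, 0, -0.3], 100],
    [[-40, -19, 10], [0, 0, -0.3], 100],
    [[-39, -21, 10], [0, 0, -0.3], 100],
    [[-37.5, -23, 10], [0, 0, -0.3], 100],
    [[-36.5, -25, 10], [0, 0, -0.3], 100],
    [[-35, -26.5, 10], [0, 0, -0.3], 100]
  ]
}}

```text
time: 1.1
position: [0.4523, 0.3359, 0.1506]
orientation: [-0.068, 0.998, -0.0, -0.0]
contact_force: [0.8, -0.3, 0.3]
opening: 0.085
finger_force: 0.0
```

```bash
python3 -c "
from h import *
plan((.451,.336,.060),1.699,3)
b=grab('scene','s1');a=grab('top','t1')
C=lambda i,x,y,w,h:cv2.resize(i[y:y+h,x:x+w,::-1],(400,300),interpolation=cv2.INTER_CUBIC)
cv2.imwrite('pics/m1.png',np.hstack([C(b['pixels'],360,130,160,120),C(a['pixels'],90,190,120,90)]))"
```

```text
n 3 total mm [ -1.3   0.1 -90.6]
[0.4, 0.1, 30.2] [-0.0, -0.0, 0.01]
[0.4, 0.1, 30.2] [-0.0, -0.0, 0.01]
[0.4, 0.1, 30.2] [-0.0, -0.0, 0.01]
```

View pics/m1.png

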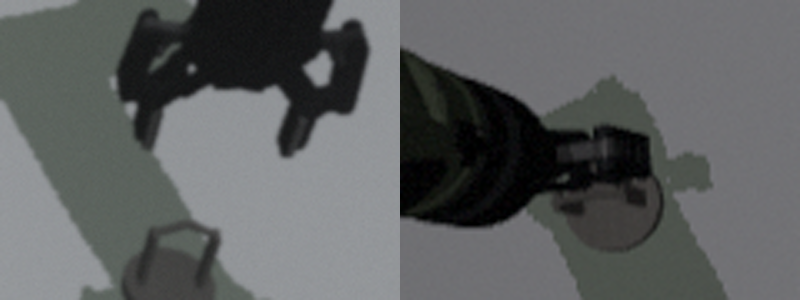

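The view shows the open fingers (about x 145 and 290 in the crop) straddling the stirrup (150–215). I'll descend and grip.

Request:
{"fn": "drive_tool", "kwargs": {
  "increments": [
    [[0.4, 0, 25], [0, 0, 0], 100],
    [[0.4, 0, 25], [0, 0, 0], 100],
    [[0.4, 0, 25], [0, 0, 0], 100],
    [[0, 0, 20], [0, 0, 0], 100],
    [[0, 0, 18.5], [0, 0, 0], 100],
    [[0, 0, 0], [0, 0, 0], 100],
    [[0, 0, 0], [0, 0, 0], 60],
    [[0, 0, 0], [0, 0, 0], 45]
  ]
}}

```text
time: 2.2
position: [0.4507, 0.3373, 0.0388]
orientation: [-0.067, 0.998, 0.0, 0.001]
contact_force: [-0.6, -0.3, 0.9]
opening: 0.0515
finger_force: 0.6
```

Request:
{"fn": "drive_tool", "kwargs": {
  "increments": [
    [[0, 0, 0], [0, 0, 0], 20],
    [[0, 0, 0], [0, 0, 0], 20],
    [[0, 0, 0], [0, 0, 0], 20],
    [[0, 0, 0], [0, 0, 0], 20],
    [[0, 0, -5], [0, 0, 0], 20],
    [[0, 0, -10], [0, 0, 0], 20],
    [[0, 0, -10], [0, 0, 0], 20],
    [[0, 0, 0], [0, 0, 0], 20]
  ]
}}

```text
time: 3.2
position: [0.451, 0.3373, 0.0639]
orientation: [-0.067, 0.998, 0.0, 0.001]
contact_force: [0.5, 0.6, -5.4]
opening: 0.0491
finger_force: 63.1
```

```bash
python3 -c "
from h import *
print(status.read_state()['contact_force'])
b=grab('scene','s2')
cv2.imwrite('pics/m2.png',cv2.resize(b['pixels'][150:270,360:520,::-1],(640,480),interpolation=cv2.INTER_CUBIC))"
```

```text
[ 0.48077199  0.60808152 -5.35154649]
```

View pics/m2.png

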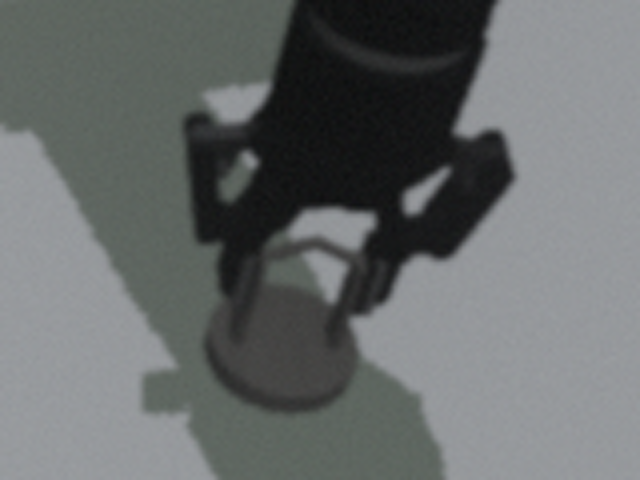

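Request:
{"fn": "drive_tool", "kwargs": {
  "increments": [
    [[0, 0, -10], [0, 0, 0], 20],
    [[0, 0, -20], [0, 0, 0], 20],
    [[0, 0, -25], [0, 0, 0], 20],
    [[0, 0, -25], [0, 0, 0], 20],
    [[0, 0, -25], [0, 0, 0], 20],
    [[0, 0, -16], [0, 0, 0], 20],
    [[0, 0, -6], [0, 0, 0], 20],
    [[0, 0, 0], [0, 0, 0], 20]
  ]
}}

```text
time: 4.25
position: [0.4501, 0.3368, 0.1896]
orientation: [-0.067, 0.998, -0.0, -0.0]
contact_force: [0.3, 0.6, -5.4]
opening: 0.0489
finger_force: 63.2
```

```bash
python3 -c "
from h import *
plan((.507,-.159,.195),0.087,16)"
```

```text
n 16 total mm [  56.9 -495.8    5.4]
[0.6, -31.2, -0.3] [-0.0, -0.0, 0.58]
[-2.5, -31.1, -0.3] [-0.0, -0.0, 0.58]
[-5.7, -30.7, -0.3] [-0.0, -0.0, 0.58]
[-8.7, -29.9, -0.3] [-0.0, -0.0, 0.58]
[-11.7, -28.9, -0.3] [-0.0, -0.0, 0.58]
[-14.6, -27.6, -0.3] [-0.0, -0.0, 0.58]
[-17.3, -26.0, -0.3] [-0.0, -0.0, 0.58]
[-19.8, -24.1, -0.3] [-0.0, -0.0, 0.58]
[-22.1, -22.0, -0.3] [-0.0, -0.0, 0.58]
[-24.2, -19.6, -0.3] [-0.0, -0.0, 0.58]
[-26.1, -17.1, -0.3] [-0.0, -0.0, 0.58]
[-27.7, -14.4, -0.3] [-0.0, -0.0, 0.58]
[-29.0, -11.5, -0.3] [-0.0, -0.0, 0.58]
[-30.0, -8.5, -0.3] [-0.0, -0.0, 0.58]
[-30.7, -5.4, -0.3] [-0.0, -0.0, 0.58]
[-31.1, -2.3, -0.3] [-0.0, -0.0, 0.58]
```

Request:
{"fn": "drive_tool", "kwargs": {
  "increments": [
    [[0.6, -31, 0], [0, 0, 0.58], 20],
    [[-2.5, -31, -1], [0, 0, 0.58], 20],
    [[-5.7, -30.7, 0], [0, 0, 0.58], 20],
    [[-8.7, -30, -1], [0, 0, 0.58], 20],
    [[-11.7, -29, 0], [0, 0, 0.58], 20],
    [[-14.6, -27.6, -1], [0, 0, 0.58], 20],
    [[-17.3, -26, 0], [0, 0, 0.58], 20],
    [[-19.8, -24, -1], [0, 0, 0.58], 20]
  ]
}}

```text
time: 5.25
position: [0.4778, 0.088, 0.1926]
orientation: [0.333, 0.943, -0.0, -0.001]
contact_force: [-0.5, -0.3, -4.4]
opening: 0.0488
finger_force: 63.9
```

Request:
{"fn": "drive_tool", "kwargs": {
  "increments": [
    [[-22, -22, 0], [0, 0, 0.58], 20],
    [[-24, -19.6, -1], [0, 0, 0.58], 20],
    [[-26, -17, 0], [0, 0, 0.58], 20],
    [[-27.7, -14.4, 0], [0, 0, 0.58], 20],
    [[-29, -11.5, 0], [0, 0, 0.58], 20],
    [[-30, -8.5, 0], [0, 0, 0.58], 20],
    [[-30.7, -5.4, 0], [0, 0, 0.58], 20],
    [[-31, -2.3, 0], [0, 0, 0.58], 20]
  ]
}}

```text
time: 6.25
position: [0.5057, -0.1591, 0.1935]
orientation: [0.678, 0.735, -0.0, -0.001]
contact_force: [1.1, 0.9, -5.8]
opening: 0.0489
finger_force: 63.9
```

Request:
{"fn": "drive_tool", "kwargs": {
  "increments": [
    [[0, 0, 0], [0, 0, 0], 20],
    [[0, 0, 0], [0, 0, 0], 20],
    [[0, 0, 0], [0, 0, 0], 20],
    [[0, 0, 0], [0, 0, 0], 20],
    [[0, 0, 0], [0, 0, 0], 20],
    [[0, 0, 0], [0, 0, 0], 20],
    [[0, 0, 0], [0, 0, 0], 20],
    [[0, 0, 0], [0, 0, 0], 20]
  ]
}}

```text
time: 7.25
position: [0.5064, -0.1584, 0.1948]
orientation: [0.676, 0.737, 0.0, 0.0]
contact_force: [0.1, -0.2, -4.9]
opening: 0.0492
finger_force: 63.8
```

```bash
python3 -c "
from h import *
plan((.507,-.159,.195),0.087,1);plan((.514,-.2485,.185),.087,1)
b=grab('scene','s3')
cv2.imwrite('pics/m3.png',cv2.resize(b['pixels'][60:210,30:230,::-1],(800,600),interpolation=cv2.INTER_CUBIC))"
```

```text
n 1 total mm [ 0.6 -0.6  0.2]
[-0.6, 0.5, -0.2] [0.0, -0.0, -0.01]
n 1 total mm [  7.6 -90.1  -9.8]
[-90.4, -0.1, 9.8] [0.0, -0.0, -0.01]
```

View pics/m3.png

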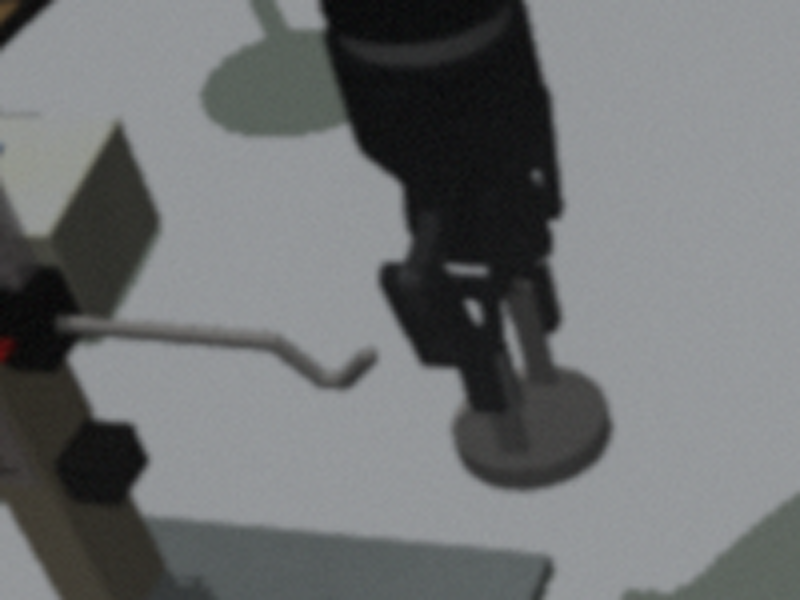

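The picture shows the stirrup opening facing the hook tip (375,352). The disc centre is at (532,420) and the dip at (330,382). I'll move 10 mm down, then go in.

Request:
{"fn": "drive_tool", "kwargs": {
  "increments": [
    [[0, 0, 5], [0, 0, 0], 20],
    [[0, 0, 5], [0, 0, 0], 20],
    [[-8, 0, 0], [0, 0, 0], 20],
    [[-12, 0, 0], [0, 0, 0], 20],
    [[-12, 0, 0], [0, 0, 0], 20],
    [[-10, 0, 0], [0, 0, 0], 20],
    [[-5, 0, 0], [0, 0, 0], 20],
    [[0, 0, 0], [0, 0, 0], 20]
  ]
}}

```text
time: 8.3
position: [0.5104, -0.2056, 0.1847]
orientation: [0.677, 0.736, 0.0, -0.0]
contact_force: [0.2, 0.2, -4.7]
opening: 0.0489
finger_force: 63.8
```

```bash
python3 -c "
from h import *
s3=load('s3');print('disc s3',plane(s3,30+532/4,60+420/4,.17))
plan((.514,-.2485,.185),.087,1)
b=grab('scene','s4');a=grab('top','t4')
C=lambda i,x,y,w,h:cv2.resize(cv2.convertScaleAbs(i[y:y+h,x:x+w,::-1],alpha=1.6),(400,300),interpolation=cv2.INTER_CUBIC)
cv2.imwrite('pics/m4.png',np.hstack([C(b['pixels'],60,90,120,90),C(a['pixels'],360,180,100,75)]))"
```

```text
disc s3 [ 0.51019983 -0.15576471  0.17      ]
n 1 total mm [  3.6 -42.9   0.3]
[-43.0, -0.0, -0.3] [0.0, -0.0, -0.01]
```

View pics/m4.png

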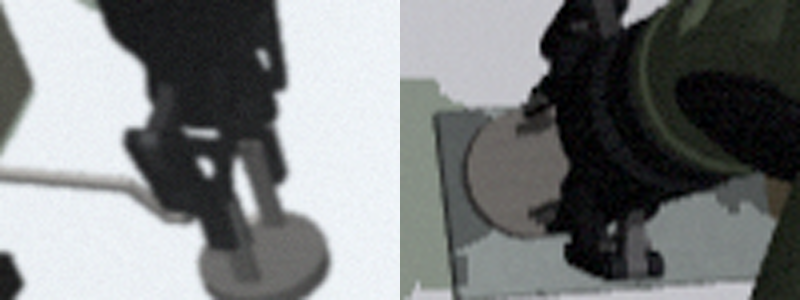

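The disc is lined up with the hook and the tip is entering the opening between the fingers, with no contact force. I'll continue to the dip.

Request:
{"fn": "drive_tool", "kwargs": {
  "increments": [
    [[-6, 0, 0], [0, 0, 0], 20],
    [[-8, 0, 0], [0, 0, 0], 20],
    [[-8, 0, 0], [0, 0, 0], 20],
    [[-8, 0, 0], [0, 0, 0], 20],
    [[-8, 0, 0], [0, 0, 0], 20],
    [[-6, 0, 0], [0, 0, 0], 20],
    [[0, 0, 0], [0, 0, 0], 20],
    [[0, 0, 0], [0, 0, 0], 20]
  ]
}}

```text
time: 9.4
position: [0.514, -0.2489, 0.1847]
orientation: [0.676, 0.737, 0.0, -0.0]
contact_force: [-0.3, 0.1, -4.8]
opening: 0.0492
finger_force: 63.8
```

Request:
{"fn": "drive_tool", "kwargs": {
  "increments": [
    [[0, 0, 6], [0, 0, 0], 20],
    [[0, 0, 8], [0, 0, 0], 20],
    [[0, 0, 8], [0, 0, 0], 20],
    [[0, 0, 7], [0, 0, 0], 20],
    [[0, 0, 5], [0, 0, 0], 20],
    [[0, 0, 4], [0, 0, 0], 20],
    [[0, 0, 0], [0, 0, 0], 20],
    [[0, 0, 0], [0, 0, 0], 20]
  ]
}}

```text
time: 10.4
position: [0.5143, -0.2492, 0.147]
orientation: [0.676, 0.737, 0.0, 0.0]
contact_force: [0.8, -0.1, -5.7]
opening: 0.049
finger_force: 63.8
```

```bash
python3 -c "
from h import *
plan((.514,-.2485,.125),.087,1)
b=grab('scene','s5')
C=lambda i,x,y,w,h:cv2.resize(cv2.convertScaleAbs(i[y:y+h,x:x+w,::-1],alpha=1.6),(640,480),interpolation=cv2.INTER_CUBIC)
cv2.imwrite('pics/m5.png',C(b['pixels'],10,80,160,120))"
```

```text
n 1 total mm [ -0.3   0.7 -22. ]
[0.7, -0.2, 22.0] [0.0, 0.0, -0.01]
```

View pics/m5.png

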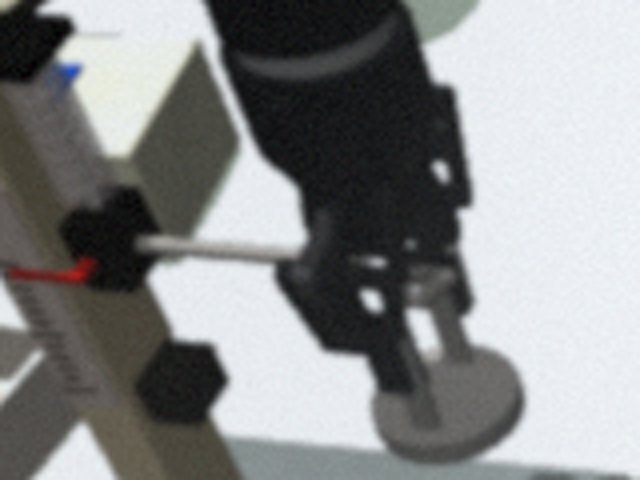

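The hook tip shows inside the stirrup just under the bar (about (430,275)), with nearly no contact yet. I'll lower with the spring.

Request:
{"fn": "drive_tool", "kwargs": {
  "increments": [
    [[0, 0, 2], [0, 0, 0], 20],
    [[0, 0, 2], [0, 0, 0], 20],
    [[0, 0, 2], [0, 0, 0], 20],
    [[0, 0, 2], [0, 0, 0], 20],
    [[0, 0, 2], [0, 0, 0], 20],
    [[0, 0, 1], [0, 0, 0], 20],
    [[0, 0, 0], [0, 0, 0], 20],
    [[0, 0, 0], [0, 0, 0], 20]
  ]
}}

```text
time: 11.45
position: [0.5143, -0.2492, 0.136]
orientation: [0.676, 0.737, 0.0, 0.0]
contact_force: [1.9, -0.2, -2.1]
opening: 0.0491
finger_force: 63.9
```

Request:
{"fn": "drive_tool", "kwargs": {
  "increments": [
    [[0, 0, 2], [0, 0, 0], 20],
    [[0, 0, 2], [0, 0, 0], 20],
    [[0, 0, 2], [0, 0, 0], 20],
    [[0, 0, 2], [0, 0, 0], 20],
    [[0, 0, 1], [0, 0, 0], 20],
    [[0, 0, 0], [0, 0, 0], 20],
    [[0, 0, 0], [0, 0, 0], 20],
    [[0, 0, 0], [0, 0, 0], 20]
  ]
}}

```text
time: 12.45
position: [0.5143, -0.2492, 0.1269]
orientation: [0.676, 0.737, 0.0, 0.0]
contact_force: [1.0, -1.2, -0.0]
opening: 0.049
finger_force: 64.2
```

```bash
python3 -c "
from h import *
b=grab('scene','s6');print(status.read_state()['contact_force'])
C=lambda i,x,y,w,h:cv2.resize(cv2.convertScaleAbs(i[y:y+h,x:x+w,::-1],alpha=1.6),(640,480),interpolation=cv2.INTER_CUBIC)
cv2.imwrite('pics/m6.png',C(b['pixels'],10,80,160,120))"
```

```text
[ 1.65428548 -1.28527367  0.06237821]
```

View pics/m6.png

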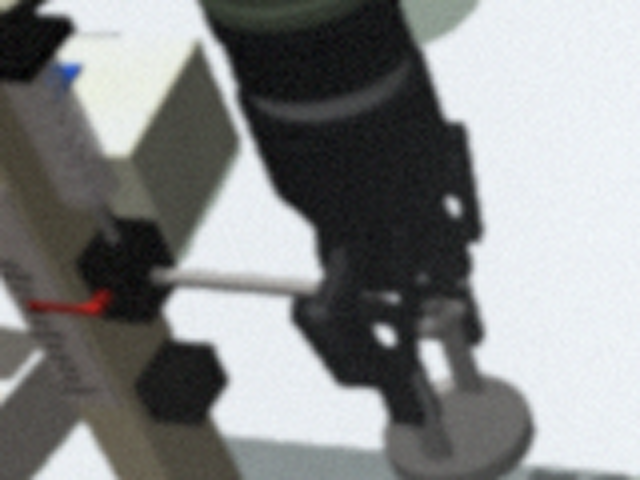

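The carriage has moved down with the load and the weight is fully on the hook (force about 0). Releasing.

Request:
{"fn": "drive_tool", "kwargs": {
  "increments": [
    [[0, 0, 0], [0, 0, 0], 57],
    [[0, 0, 0], [0, 0, 0], 60],
    [[0, 0, 0], [0, 0, 0], 64],
    [[0, 0, 0], [0, 0, 0], 72],
    [[0, 0, 0], [0, 0, 0], 82],
    [[0, 0, 0], [0, 0, 0], 92],
    [[0, 0, 0], [0, 0, 0], 100],
    [[0, 0, 0], [0, 0, 0], 100]
  ]
}}

```text
time: 13.5
position: [0.5141, -0.2491, 0.1268]
orientation: [0.676, 0.737, 0.0, -0.0]
contact_force: [0.5, 0.1, 0.0]
opening: 0.0853
finger_force: 0.0
```

Request:
{"fn": "drive_tool", "kwargs": {
  "increments": [
    [[0, 0, 0], [0, 0, 0], 100],
    [[0, 0, 0], [0, 0, 0], 100],
    [[0, 0, 0], [0, 0, 0], 100],
    [[0, 0, 0], [0, 0, 0], 100],
    [[0, 0, 0], [0, 0, 0], 100],
    [[0, 0, 0], [0, 0, 0], 100],
    [[0, 0, 0], [0, 0, 0], 100],
    [[0, 0, 0], [0, 0, 0], 100]
  ]
}}

```text
time: 14.5
position: [0.5141, -0.2491, 0.1268]
orientation: [0.676, 0.737, -0.0, -0.0]
contact_force: [-0.2, 0.3, 0.2]
opening: 0.0851
finger_force: 0.0
```

```bash
python3 -c "
from h import *
b=grab('scene','s7');a=grab('top','t7')
C=lambda i,x,y,w,h:cv2.resize(cv2.convertScaleAbs(i[y:y+h,x:x+w,::-1],alpha=1.6),(400,300),interpolation=cv2.INTER_CUBIC)
cv2.imwrite('pics/m7.png',np.hstack([C(b['pixels'],30,90,120,90),C(a['pixels'],370,180,100,75)]))"
```

```text
(no output)
```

View pics/m7.png

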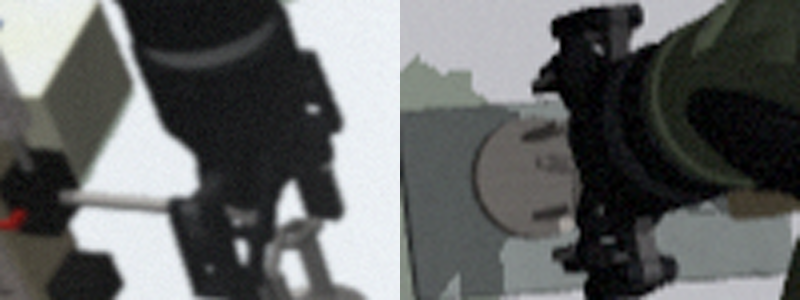

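The disc hangs from the hook with the fingers clear on both sides. I'll retreat straight up.

Request:
{"fn": "drive_tool", "kwargs": {
  "increments": [
    [[0, 0, -6], [0, 0, 0], 100],
    [[0, 0, -10], [0, 0, 0], 100],
    [[0, 0, -12], [0, 0, 0], 100],
    [[0, 0, -15], [0, 0, 0], 100],
    [[0, 0, -20], [0, 0, 0], 100],
    [[0, 0, -25], [0, 0, 0], 100],
    [[0, 0, -30], [0, 0, 0], 100],
    [[0, 0, -20], [0, 0, 0], 100]
  ]
}}

```text
time: 15.6
position: [0.5146, -0.2494, 0.2674]
orientation: [0.676, 0.737, 0.0, 0.001]
contact_force: [-0.1, -0.3, 0.4]
opening: 0.0854
finger_force: 0.0
```

Request:
{"fn": "drive_tool", "kwargs": {
  "increments": [
    [[10, 0, 0], [0, 0, 0], 100],
    [[20, 0, 0], [0, 0, 0], 100],
    [[25, 0, 0], [0, 0, 0], 100],
    [[25, 0, 0], [0, 0, 0], 100],
    [[25, 0, 0], [0, 0, 0], 100],
    [[10, 0, 0], [0, 0, 0], 100],
    [[0, 0, 0], [0, 0, 0], 100],
    [[0, 0, 0], [0, 0, 0], 100]
  ]
}}

```text
time: 16.6
position: [0.5044, -0.1349, 0.2646]
orientation: [0.676, 0.736, -0.0, 0.0]
contact_force: [0.6, -0.4, -0.6]
opening: 0.0852
finger_force: 0.0
```

```bash
python3 -c "
from h import *
import time
b=grab('scene','s8')
C=lambda i,x,y,w,h:cv2.resize(cv2.convertScaleAbs(i[y:y+h,x:x+w,::-1],alpha=1.4),(640,480),interpolation=cv2.INTER_CUBIC)
cv2.imwrite('pics/m8.png',C(b['pixels'],0,80,200,150))
f=[viewer.get_image('scene')['pixels'][80:230,0:200].astype(float) for _ in range(12)]
print([round(np.abs(g-f[0]).mean(),2) for g in f],[round(cv2.phaseCorrelate(f[0][50:140,60:150].mean(2),g[50:140,60:150].mean(2))[0][1],3) for g in f], status.read_state()['time'])"
```

```text
[np.float64(0.0), np.float64(1.47), np.float64(1.47), np.float64(1.46), np.float64(1.46), np.float64(1.48), np.float64(1.5), np.float64(1.53), np.float64(1.57), np.float64(1.59), np.float64(1.61), np.float64(1.64)] [0.0, 0.032, -0.029, -0.071, -0.018, 0.004, -0.106, -0.025, -0.029, 0.008, -0.042, -0.065] 17.25
```

View pics/m8.png

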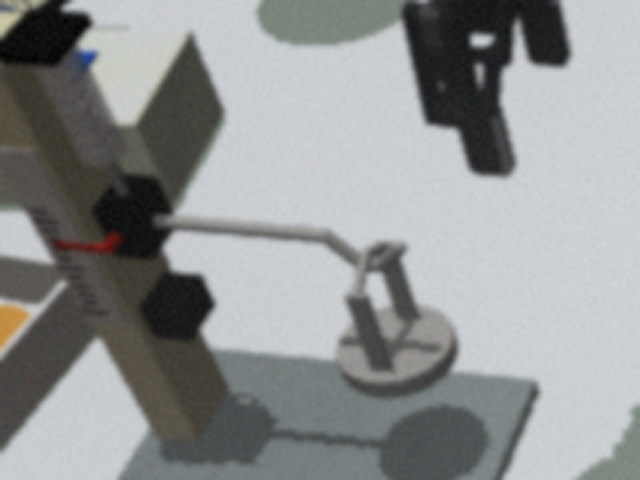

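The disc hangs in the dip (about (380,255)), level. The frame differences creep up slightly, so it is still swinging a little; I'll wait.

Request:
{"fn": "drive_tool", "kwargs": {
  "increments": [
    [[0, 0, 0], [0, 0, 0], 100],
    [[0, 0, 0], [0, 0, 0], 100],
    [[0, 0, 0], [0, 0, 0], 100],
    [[0, 0, 0], [0, 0, 0], 100],
    [[0, 0, 0], [0, 0, 0], 100],
    [[0, 0, 0], [0, 0, 0], 100],
    [[0, 0, 0], [0, 0, 0], 100],
    [[0, 0, 0], [0, 0, 0], 100]
  ]
}}

```text
time: 18.25
position: [0.5044, -0.1345, 0.2648]
orientation: [0.676, 0.737, 0.0, 0.0]
contact_force: [-0.1, -0.0, -0.1]
opening: 0.0853
finger_force: 0.0
```

Request:
{"fn": "drive_tool", "kwargs": {
  "increments": [
    [[0, 0, 0], [0, 0, 0], 100],
    [[0, 0, 0], [0, 0, 0], 100],
    [[0, 0, 0], [0, 0, 0], 100],
    [[0, 0, 0], [0, 0, 0], 100],
    [[0, 0, 0], [0, 0, 0], 100],
    [[0, 0, 0], [0, 0, 0], 100],
    [[0, 0, 0], [0, 0, 0], 100],
    [[0, 0, 0], [0, 0, 0], 100]
  ]
}}

```text
time: 19.25
position: [0.5044, -0.1345, 0.2648]
orientation: [0.676, 0.737, 0.0, 0.0]
contact_force: [0.2, -0.4, 0.5]
opening: 0.0851
finger_force: 0.0
```

Request:
{"fn": "drive_tool", "kwargs": {
  "increments": [
    [[0, 0, 0], [0, 0, 0], 100],
    [[0, 0, 0], [0, 0, 0], 100],
    [[0, 0, 0], [0, 0, 0], 100],
    [[0, 0, 0], [0, 0, 0], 100],
    [[0, 0, 0], [0, 0, 0], 100],
    [[0, 0, 0], [0, 0, 0], 100],
    [[0, 0, 0], [0, 0, 0], 100],
    [[0, 0, 0], [0, 0, 0], 100]
  ]
}}

```text
time: 20.25
position: [0.5044, -0.1345, 0.2648]
orientation: [0.676, 0.737, 0.0, 0.0]
contact_force: [-0.7, 0.8, -0.1]
opening: 0.0854
finger_force: 0.0
```

Request:
{"fn": "drive_tool", "kwargs": {
  "increments": [
    [[0, 0, 0], [0, 0, 0], 100],
    [[0, 0, 0], [0, 0, 0], 100],
    [[0, 0, 0], [0, 0, 0], 100],
    [[0, 0, 0], [0, 0, 0], 100],
    [[0, 0, 0], [0, 0, 0], 100],
    [[0, 0, 0], [0, 0, 0], 100],
    [[0, 0, 0], [0, 0, 0], 100],
    [[0, 0, 0], [0, 0, 0], 100]
  ]
}}

```text
time: 21.25
position: [0.5043, -0.1345, 0.2648]
orientation: [0.676, 0.737, -0.0, -0.0]
contact_force: [0.9, 0.5, -0.7]
opening: 0.0855
finger_force: 0.0
```

```bash
python3 -c "
from h import *
f=[viewer.get_image('scene')['pixels'][80:230,60:170].astype(float) for _ in range(30)]
print([round(np.abs(g-f[0]).mean(),2) for g in f],status.read_state()['time'])
d=np.abs(np.mean(f[-5:],0)-np.mean(f[:5],0)).mean(2);print('max smoothed diff',cv2.GaussianBlur(d,(0,0),2).max(),d.mean())
g=load('s8')['pixels'][80:230,60:170].astype(float);print('vs s8',np.abs(g-f[0]).mean())"
```

```text
[np.float64(0.0), np.float64(1.42), np.float64(1.42), np.float64(1.42), np.float64(1.41), np.float64(1.43), np.float64(1.43), np.float64(1.43), np.float64(1.42), np.float64(1.43), np.float64(1.42), np.float64(1.42), np.float64(1.41), np.float64(1.42), np.float64(1.41), np.float64(1.43), np.float64(1.42), np.float64(1.41), np.float64(1.42), np.float64(1.42), np.float64(1.43), np.float64(1.42), np.float64(1.43), np.float64(1.42), np.float64(1.42), np.float64(1.42), np.float64(1.42), np.float64(1.43), np.float64(1.42), np.float64(1.42)] 22.75
max smoothed diff 1.2449096244670619 0.6495919191919192
vs s8 1.5928686868686868
```

Over 1.5 s the pictures change only by noise, so the disc is still.

```bash
python3 -c "
from h import *
print(manip.job_done())"
```

```text
the job is handed in; nothing more can be done
None
```

I handed the job in at about 22.8 s: the steel disc hangs still by its stirrup in the dip of the hook, lowered gently onto the spring (about 20 mm draw by my estimate), with the arm clear and the brass and green discs untouched; no verdict came back.

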